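# Turn the marker carousel and lay out the pink marker

### The job

Turn the marker carousel by its knob until the pocket with the pink-capped marker stands over the orange arrow at the front of its stand and is still, then draw that marker out of its sleeve there. Lay it lengthwise in both notches of the wooden marker rest, setting it down rather than letting it drop. Leave the other markers in their sleeves and everything else on the table where it is.

Things in the scene. Friction and masses are not known exactly. Their poses are not given: they have to be found in the camera images.
- stand: fixed white round foot of the carousel, 210 mm across, 19 mm high, origin at the centre of its underside; its -x axis points to the front, where a flat orange arrow lies on the table; the arrow's tip is about 145 mm from the centre
- front_mark (a point): point above the orange arrow, 93 mm in front of the carousel's axis and 106 mm above the table: where pink_pocket must be brought
- carousel: grey turntable turning both ways about its vertical z axis, no practical limit; 0.06 N m of friction, so it stays where it is left. Origin on the axis, 20 mm above the table. Disc 200 mm across, 10 mm thick, with five grey sleeves 72 degrees apart, each leaning outward 50 degrees from vertical; the pink marker's sleeve leans along the body's -x
- carousel_knob (a point): centre of the black knob on top of a 28 mm post: an upright bar 46 mm long along the carousel's x, 14 mm wide along its y, 36 mm high, on a collar 48 mm across; its middle is 164 mm and its top 182 mm above the table. Grip it across its width from above
- pink_pocket (a point): point on the carousel, on the pink marker's axis at the outer end of its sleeve's floor, 93 mm from the turning axis and 80 mm along the marker from its foot. Roof and sides of the sleeve enclose the first 45 mm of the marker, the floor (21 mm wide) under it runs 80 mm; beyond that the marker sticks out free
- pink_marker: the wanted marker: round, 15 mm thick, 140 mm long, 17 to 34 g, black with a bright pink cap on its last 45 mm (the cap sits firmly). Origin at the centre of its foot (the end inside the sleeve), z along the marker to the cap's end. Slides out along its axis with 1 to 3 mm of play
- pink_mid (a point): point on the pink marker's axis 62 mm from its foot, about its balance point
- rest: fixed wooden marker rest, foot 70 x 50 x 8 mm, origin at its underside's centre. Two cradles, 8 mm thick, 44 mm wide, stand 22 mm either side of the centre along its x, each with a notch open at the top (19 mm wide at the floor, 31 mm at the mouth), floor 37.5 mm and lips about 54 mm above the table. A marker lies in both, along x; either end may hold the cap
- rest_mid (a point): where pink_mid belongs: on the axis of a marker lying in the notches, midway between the cradles, 45 mm above the table
- yellow_marker: black round marker with a yellow cap, leaning in its own sleeve of the carousel, same size and origin as the pink-capped marker; stays in its sleeve
- blue_marker: black round marker with a blue cap, leaning in its own sleeve of the carousel, same size and origin as the pink-capped marker; stays in its sleeve
- green_marker: black round marker with a green cap, leaning in its own sleeve of the carousel, same size and origin as the pink-capped marker; stays in its sleeve
- orange_marker: black round marker with an orange cap, leaning in its own sleeve of the carousel, same size and origin as the pink-capped marker; stays in its sleeve
- ink_bottle: small amber ink bottle, 44 mm across, 90 mm high; leave alone
- glue_jar: white glue jar with a blue cap, 60 mm across, 60 mm high; leave alone
- tape_roll: yellow tape roll lying flat, 84 mm across, 20 mm high; leave alone
- eraser: pale pink eraser, 45 x 22 x 13 mm; leave alone
Mind the look-alikes: they are no part of the job. Leave any green look-alike of the rest alone.

How it is judged:
On the way, in this order (a step that is already met when the one before it is completed fails the run):
1. the pink marker's pocket stands over the arrow (within 14 mm), still, with the marker in it (horizontal distance between pink_pocket and front_mark below 0.014 m and angular speed of carousel below 0.1 rad/s and distance between pink_marker and carousel below 0.06 m), for 0.2 s.
2. the pink marker is drawn out of its sleeve while the pocket stands over the arrow (within 20 mm) (horizontal distance between pink_pocket and front_mark below 0.02 m and distance between pink_marker and carousel above 0.11 m), for 0.1 s.
At the end, for the whole second after the job is handed in: The pink marker lies still in both notches: pink_mid within 14 mm (horizontally) of rest_mid and 40 to 49 mm above the table, axis within 0.15 rad of the rest's x; other markers home (origin under 65 mm from the carousel's origin); bottle, jar, tape and eraser within 30 mm of their start (horizontal distance between pink_mid and rest_mid below 0.014 m and z of pink_mid in the frame of rest between 0.04 and 0.049 m and angle between the z axis of pink_marker and the x axis of rest, either way round below 0.15 rad and linear speed of pink_marker below 0.02 m/s and distance between each of yellow_marker, blue_marker, green_marker, orange_marker and carousel below 0.065 m and distance of each of ink_bottle, glue_jar, tape_roll, eraser from where it was at the start of the episode below 0.03 m); the robot touches nothing.
It fails at once if another marker is pulled or knocked out of its sleeve (distance between any of yellow_marker, blue_marker, green_marker, orange_marker and carousel above 0.065 m).
It fails at once if the bottle, jar, tape or eraser is moved more than 30 mm (distance of any of ink_bottle, glue_jar, tape_roll, eraser from where it was at the start of the episode above 0.03 m).
It fails at once if the pink marker is dropped (moves faster than 0.5 m/s out of the fingers) (linear speed of pink_marker above 0.5 m/s and contact force between the fingers and pink_marker below 0.05 N).
It also fails if it takes over 67 s, if anything falls off the work surface, if the arm or the gripper's body presses on something with over 40 N, if the wrist force passes 120 N, or if a joint passes its speed limit or range.

### The arm

A 7-joint arm with a two-finger parallel gripper is mounted at the origin on the work surface. World frame = base frame: x ahead of the robot, y to its left, z up, the work surface at z = 0. Lengths are in m, angles in rad, forces in N, time in s.
With the tool pointing down it reaches from about 0.35 to 0.9 m from the base axis. Payload 19.9 kg.
Tool frame: the origin (TCP) lies between the finger pads; the fingertips stand 19 mm ahead of it and the grasp point (between the pads) is the TCP; z points along the fingers, y is the direction in which the jaws open and shut (so a half turn about z gives the same grasp; the last joint's range is limited). The gripper opens to 94 mm and grips with 3 to 60 N. Pads are 16 mm wide; open, the fingers measure 119 mm over their backs; the gripper's body (75 mm by 177 mm) begins 78 mm behind the grasp point.
Start: joints at [1.071, 0.417, -0.01, 1.614, 0.005, 1.111, -0.053], TCP at [0.277, -0.56, 0.224] pointing down, gripper open.
Joint ranges: [-2.81, 2.81], [-0.39, 2.02], [-1.27, 1.25], [0.06, 2.57], [-1.19, 4.33], [0.19, 2], [-2.82, 2.82]. Speed limits (rad/s): [1.89, 1.89, 2.39, 2.39, 3.01, 3.01, 3.01].

### API

Orientations are given as a 3x3 rotation matrix whose columns are the frame's x, y, z axes.
In Python, from rig import robot gives the robot as it stands. Calls block until the motion is done:
- robot.move_ptp(position, orientation): joint-space move of the TCP to a pose.
- robot.move_linear(position, velocity=0.15, frame=None, threshold=None): straight line of the TCP; frame=None keeps the orientation; velocity is the mean speed in m/s. With threshold (N) it stops when the force on the tool has changed by that much, and returns True; else False.
- robot.goto_joints(angles): joint-space move.
- robot.gripper_to(opening): finger opening in m; the grip force is fixed at half the most; returns when the fingers have stopped.
- robot.pause(seconds).
- robot.ik(position, orientation): joint angles nearest the present ones, or None.
- robot.get_state(): the state.
- robot.grab_frame(name): name is "scene" or "top" or "wrist"; returns the picture (400x640x3 uint8, red, green, blue); there is no depth.
- robot.camera_info(name): a dict with "fx", "fy", "cx", "cy" (pixels), "dist" ([k1, k2, p1, p2, k3] as OpenCV has them; the pictures are not rectified), "rvec" (rotation vector, rad) and "tvec" (3), from world to camera coordinates, as OpenCV has them. Camera axes: x right, y down, z forward; pixel columns grow to the right and rows downward; lengths in m; the calibration is good to about 2 mm. A picture is of the moment at which its call begins: read the wrist's pose just before it. camera_info takes no time and is no camera call; for the wrist camera it gives the pose at the moment of the call.
A pose or a line that the arm cannot do raises robot.PlanningError and nothing moves.
- robot.sign_off(): hands the job in, once; it reports no verdict.
The state is a dict: "time": time; "qpos": joint angles; "joint_vel": joint speeds; "effort": joint torques, N m; "ee_pos": TCP position; "tool_rot": TCP orientation; "force": force on the tool from outside, world axes, zero at the start; "moment": the same for the moment, N m; "opening": finger opening in m.
Only numpy, scipy, OpenCV 4.12 (cv2) and the standard library are available. Lean on these libraries where they do the work, as an engineer would, in place of code of your own. Each camera call takes 0.05 s, during which the arm holds its last target.

## Working session

There is one attempt and no reset: what is moved stays moved. The work goes in short steps, each a Python script; the robot and the scene stay as the last script left them, time stands still between calls to the robot, and variables do not carry over. Pictures are saved under pics/ and viewed, and the job is handed in when it is done.

```bash
mkdir -p pics; ls; python3 - <<'E'
from rig import robot
import cv2
for n in ("scene","top","wrist"):
    print(n,robot.camera_info(n))
    im=robot.grab_frame(n); cv2.imwrite(f"pics/{n}0.png",im[:,:,::-1])
s=robot.get_state(); print(s)
E
```

```text
pics
scene {'fx': 362.11415823408163, 'fy': 362.11415823408163, 'cx': 315.26985429715546, 'cy': 202.9939695972853, 'dist': array([0.00630669, 0.        , 0.        , 0.        , 0.        ]), 'rvec': array([ 2.12265544,  0.52564923, -0.30636756]), 'tvec': array([-0.48025542, -0.06743717,  1.52999244])}
top {'fx': 497.4994807879297, 'fy': 497.4994807879297, 'cx': 322.03948440103403, 'cy': 203.5905177873363, 'dist': array([0.04248035, 0.        , 0.        , 0.        , 0.        ]), 'rvec': array([ 2.17352755, -2.21206671,  0.05955713]), 'tvec': array([-0.03444637,  0.57448683,  1.48765296])}
wrist {'fx': 290.85145192851115, 'fy': 290.85145192851115, 'cx': 317.1684721839135, 'cy': 194.90255624081885, 'dist': array([0.01811536, 0.        , 0.        , 0.        , 0.        ]), 'rvec': array([-2.47634999,  1.53643099,  0.20466039]), 'tvec': array([-0.62433183, -0.02711107,  0.39096018])}
{'time': 0.15, 'qpos': array([ 1.07053829,  0.41784893, -0.01030596,  1.61402013,  0.00467308,
        1.11070632, -0.05300793]), 'joint_vel': array([-1.11309598e-05, -1.06827666e-03, -1.27657108e-04, -1.35080448e-03,
        6.57714185e-04,  1.56619381e-05,  2.45672803e-04]), 'effort': array([ 1.64809117e-03, -8.51520181e+01,  6.39641862e-01, -4.26127231e+01,
       -4.87899163e-02,  1.71948702e-02,  1.35822002e-04]), 'ee_pos': array([ 0.27665373, -0.56013329,  0.22396805]), 'tool_rot': array([[ 8.96607404e-01,  4.42826084e-01, -4.72175112e-04],
       [ 4.42826332e-01, -8.96607017e-01,  8.34349847e-04],
       [-5.38836441e-05, -9.57175823e-04, -9.99999540e-01]]), 'force': array([ 0.1640675 ,  0.26362269, -0.07587196]), 'moment': array([ 0.01620328, -0.02884403, -0.01862166]), 'opening': 0.09374755855489998}
```

View pics/scene0.png

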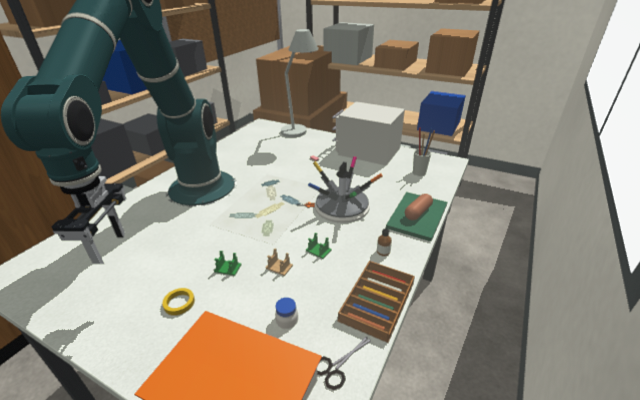

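View pics/top0.png

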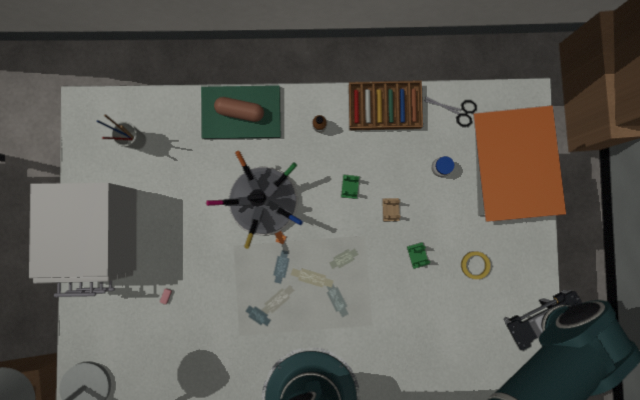

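View pics/wrist0.png

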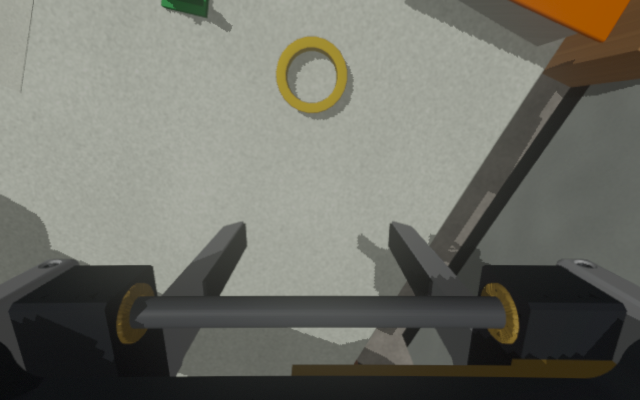

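The top view shows the carousel at about (265,200), the pink cap at (215,203) pointing left, the arrow at (282,240) and the wooden rest at (392,209). Green look-alike rests sit at (350,187) and (418,255). Next I'll zoom in and measure.

```bash
cat > h.py <<'E'
import numpy as np, cv2
from rig import robot
def ray(info,px):
    K=np.array([[info['fx'],0,info['cx']],[0,info['fy'],info['cy']],[0,0,1]])
    u=cv2.undistortPoints(np.array(px,float).reshape(-1,1,2),K,info['dist']).reshape(-1,2)
    R=cv2.Rodrigues(info['rvec'])[0]; t=info['tvec']
    d=np.c_[u,np.ones(len(u))]@R
    return -R.T@t,d
def onplane(info,px,z):
    o,d=ray(info,px); return o+d*((z-o[2])/d[:,2])[:,None]
def tri(i1,p1,i2,p2):
    o1,d1=ray(i1,[p1]);o2,d2=ray(i2,[p2]);d1=d1[0];d2=d2[0]
    s=np.linalg.lstsq(np.c_[d1,-d2],o2-o1,rcond=None)[0]
    a=o1+s[0]*d1;b=o2+s[1]*d2
    return (a+b)/2,np.linalg.norm(a-b)
def proj(info,P):
    K=np.array([[info['fx'],0,info['cx']],[0,info['fy'],info['cy']],[0,0,1]])
    return cv2.projectPoints(np.array(P,float).reshape(-1,1,3),info['rvec'],info['tvec'],K,info['dist'])[0].reshape(-1,2)
E
python3 - <<'E'
import cv2
t=cv2.imread('pics/top0.png'); s=cv2.imread('pics/scene0.png')
cv2.imwrite('pics/topz.png',cv2.resize(t[140:260,195:425],None,fx=3.4,fy=3.4,interpolation=cv2.INTER_CUBIC))
cv2.imwrite('pics/scenez.png',cv2.resize(s[145:285,245:405],None,fx=4.2,fy=4.2,interpolation=cv2.INTER_CUBIC))
E
```

```text
(no output)
```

View pics/topz.png

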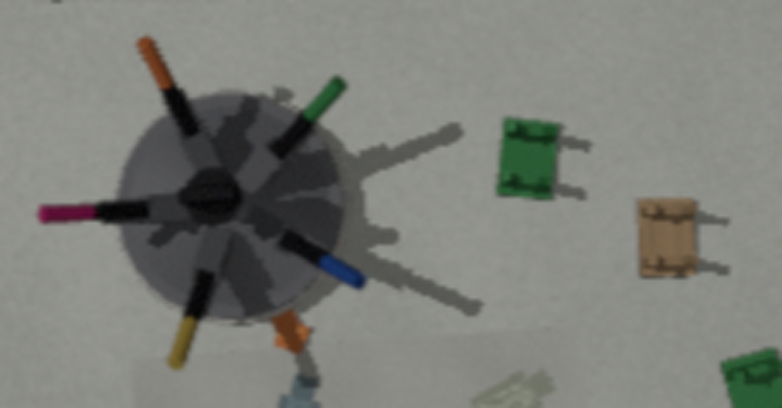

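View pics/scenez.png

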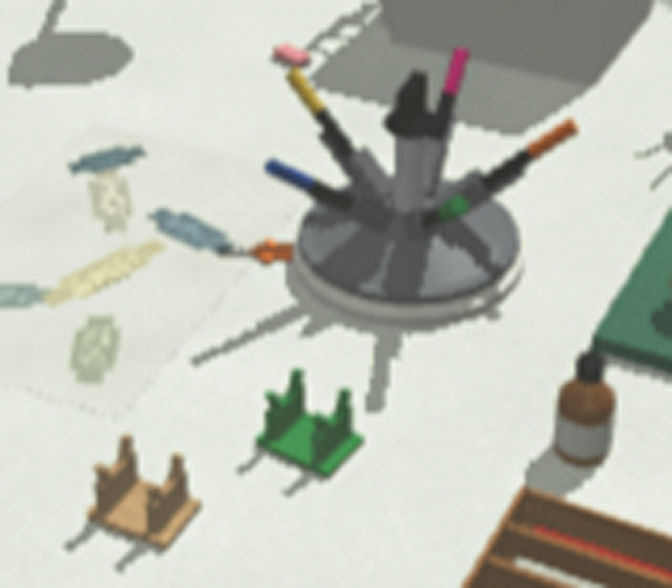

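```bash
cat > m.py <<'E'
from h import *
from scipy.optimize import least_squares
info=robot.camera_info('top')
im=cv2.imread('pics/top0.png'); hsv=cv2.cvtColor(im,cv2.COLOR_BGR2HSV)
def blobs(im_,lo,hi,roi,mn=12):
    x0,y0,x1,y1=roi; m=cv2.inRange(cv2.cvtColor(im_,cv2.COLOR_BGR2HSV)[y0:y1,x0:x1],lo,hi)
    n,l,st,c=cv2.connectedComponentsWithStats(m)
    return [(c[i]+[x0,y0],st[i]) for i in range(1,n) if st[i,4]>=mn]
roi=(195,140,320,262)
cols=dict(pink=((155,120,60),(178,255,255)),yellow=((18,120,60),(32,255,255)),blue=((105,140,50),(125,255,255)),green=((55,120,40),(85,255,255)),orange=((3,130,80),(16,255,255)))
caps={}
for k,(lo,hi) in cols.items():
    for c,st in blobs(im,lo,hi,roi):
        print(k,c.round(1),st)
        if k!='orange' or c[1]<190: caps[k]=c
        else: arrow=c
P={k:onplane(info,[c],.1301)[0] for k,c in caps.items()}
def f(p): return np.concatenate([np.array(P[k])[:2]-p[:2]-.1217*np.array([np.cos(p[2]+o),np.sin(p[2]+o)]) for k,o in offs.items()])
a0=np.mean([P[k][:2] for k in P],0)
ang={k:np.degrees(np.arctan2(*(P[k][:2]-a0)[::-1])) for k in P}; print(ang)
offs={k:np.radians(72*round((ang[k]-ang['pink'])/72)) for k in P}
r=least_squares(f,[*a0,np.radians(ang['pink'])])
print('centre',r.x[:2],'pink ang',np.degrees(r.x[2]),'res mm',(r.fun*1000).round(1))
A=onplane(info,[arrow],0)[0]; v=A[:2]-r.x[:2]; print('arrow',A,'dist',np.linalg.norm(v),'ang',np.degrees(np.arctan2(v[1],v[0])))
E
python3 m.py
```

```text
pink [214.1 202.4] [12 61 16  4 60]
yellow [248.3 240. ] [50 93  8 15 52]
blue [294.7 219.1] [94 75 13  9 55]
green [289.4 169.4] [89 24 12 12 43]
orange [240.2 158. ] [41 11  9 15 56]
orange [280.  237.3] [81 92 10 12 76]
{'pink': np.float64(95.21179091031696), 'yellow': np.float64(167.37990231251473), 'blue': np.float64(-120.87835136008272), 'green': np.float64(-49.332455987670826), 'orange': np.float64(22.627336996121052)}
centre [0.58709388 0.13560208] pink ang 95.00157795455844 res mm [-0.4 -0.6  1.2 -1.1  1.   1.1 -2.   1.3  0.3 -0.7]
arrow [0.47432542 0.08511569 0.        ] dist 0.12355404189997161 ang -155.88195738303284
```

```bash
cat > m2.py <<'E'
from m import *
infs=robot.camera_info('scene'); sc=cv2.imread('pics/scene0.png')
# arrow tip in both views
C=r.x[:2]
for nm,im_,inf,roi in (('top',im,info,(270,228,292,250)),('scene',sc,infs,(300,198,318,212))):
    x0,y0,x1,y1=roi
    m=cv2.inRange(cv2.cvtColor(im_,cv2.COLOR_BGR2HSV)[y0:y1,x0:x1],(3,110,70),(16,255,255))
    ys,xs=np.nonzero(m); W=onplane(inf,np.c_[xs+x0,ys+y0],0)[:,:2]-C
    d=np.hypot(*W.T); a=np.degrees(np.arctan2(W[:,1],W[:,0])); 
    o=np.argsort(-d)[:6]; print(nm,len(d),'mean ang',(a%360).mean(),'far d',d[o].round(3),'ang',(a[o]%360).round(1))
for nm,im_,inf,roi,z in (('top',im,info,(375,190,412,230),.03),('scene',sc,infs,(262,245,295,280),.02)):
    for c,st in blobs(im_,(5,50,60),(22,180,255),roi,30): print(nm,'rest',c,st,onplane(inf,[c],z))
m=cv2.inRange(hsv[190:230,375:412],(5,50,60),(22,180,255)); 
cnt=max(cv2.findContours(m,0,2)[0],key=cv2.contourArea); q=cv2.boxPoints(cv2.minAreaRect(cnt))+[375,190]; print(q, onplane(info,q,.008)[:,:2])
s=robot.get_state()
wi=robot.camera_info('wrist'); R=cv2.Rodrigues(wi['rvec'])[0]; T=s['tool_rot']
print('cam in tool',T.T@(-R.T@wi['tvec']-s['ee_pos']),'axis',T.T@R[2])
print(robot.get_state()['time'])
E
python3 m2.py | tail -n 14
```

```text
arrow [0.47432542 0.08511569 0.        ] dist 0.12355404189997161 ang -155.88195738303284
top 89 mean ang 203.9451042096491 far d [0.142 0.141 0.14  0.139 0.138 0.138] ang [203.4 202.3 205.  203.9 202.8 205.6]
scene 31 mean ang 200.4381420499356 far d [0.138 0.137 0.134 0.133 0.133 0.132] ang [200.  202.8 199.8 193.7 202.7 205.6]
top rest [390.86979167 209.2734375 ] [  8   8  18  24 384] [[ 0.55237806 -0.24992998  0.03      ]]
scene rest [278.37398374 263.82926829] [  4   4  27  27 369] [[ 0.55700629 -0.25579678  0.02      ]]
[[383. 198.]
 [400. 198.]
 [400. 221.]
 [383. 221.]] [[ 0.58797027 -0.22996141]
 [ 0.58705487 -0.28148073]
 [ 0.51727958 -0.27964239]
 [ 0.51816095 -0.22825609]]
cam in tool [ 0.07530347  0.00034516 -0.15929471] axis [-0.25784821 -0.00103751  0.96618488]
0.15
```

```bash
cat >> h.py <<'E'
C=np.array([0.5871,0.1356]); PINK=np.radians(95.0); FRONT=np.radians(203.6)
def down(yaw):  # tool y along yaw, z down
    y=np.array([np.cos(yaw),np.sin(yaw),0]); z=np.array([0,0,-1.]); return np.c_[np.cross(y,z),y,z]
def tilt(R,a):  # rotate about own tool y by a
    return R@cv2.Rodrigues(np.array([0,a,0.]))[0]
E
python3 - <<'E'
from h import *
for k in (0,np.pi):
    for y in np.r_[PINK-np.pi/2, FRONT-np.pi/2]+k:
        q=robot.ik(np.r_[C,.17],down(y)); print(np.degrees(y),None if q is None else np.round(q,2), down(y)[:,0].round(2))
out=np.array([np.cos(FRONT),np.sin(FRONT)])
ax=np.r_[out*.766,.643]
for k in (np.pi/2,-np.pi/2):
  for t in (-.4,-.2,0,.2,.4):
    R=tilt(down(FRONT+k),t)
    p=np.r_[C+out*(.093+.766*.038),.106+.643*.038]
    print(k,t,R[:,2].round(2),[None if (q:=robot.ik(p+ax*d,R)) is None else np.round(q,2) for d in(0,.09)])
rest=np.array([.553,-.255])
for k in (np.pi/2,-np.pi/2):
  for t in (-.7,-.45,.45,.7):
    R=tilt(down(np.pi+k),t)
    p=np.r_[rest-[.056,0],.045]
    print('place',k,t,R[:,2].round(2),[None if (q:=robot.ik(p+[0,0,d],R)) is None else np.round(q,2) for d in(0,.09)])
E
```

```text
5.000000000000007 [ 0.24  0.53 -0.7   1.71  0.38  1.05 -0.5 ] [-0.09  1.    0.  ]
113.60000000000001 [ 0.39  0.61 -0.93  1.7   0.54  1.11  1.28] [-0.92 -0.4  -0.  ]
185.0 [ 0.48  0.69 -1.09  1.7   0.65  1.17  2.44] [ 0.09 -1.    0.  ]
293.6 [ 0.17  0.5  -0.6   1.71  0.32  1.03 -1.69] [0.92 0.4  0.  ]
1.5707963267948966 -0.4 [-0.36 -0.16 -0.92] [array([ 0.1 ,  0.56, -0.51,  1.75,  0.28,  1.31, -1.68]), array([ 0.2 ,  0.38, -0.56,  1.88,  0.22,  1.35, -1.62])]
1.5707963267948966 -0.2 [-0.18 -0.08 -0.98] [array([ 0.19,  0.45, -0.56,  1.89,  0.28,  1.08, -1.67]), array([ 0.3 ,  0.25, -0.61,  2.  ,  0.18,  1.14, -1.57])]
1.5707963267948966 0 [ 0.  0. -1.] [array([ 0.28,  0.35, -0.62,  2.03,  0.27,  0.84, -1.64]), array([ 0.41,  0.12, -0.67,  2.12,  0.09,  0.92, -1.46])]
1.5707963267948966 0.2 [ 0.18  0.08 -0.98] [array([ 0.38,  0.26, -0.67,  2.17,  0.23,  0.58, -1.59]), array([ 0.54, -0.  , -0.71,  2.25, -0.08,  0.7 , -1.28])]
1.5707963267948966 0.4 [ 0.36  0.16 -0.92] [array([ 0.28,  0.16, -0.5 ,  2.31, -0.02,  0.29, -1.34]), array([ 0.65, -0.11, -0.73,  2.38, -0.43,  0.5 , -0.91])]
-1.5
[... 1330 characters left out ...]
64 -0.   -0.76] [array([ 1.28,  0.62, -0.73,  2.3 ,  3.45,  0.2 ,  2.01]), None]
place -1.5707963267948966 -0.7 [ 0.64 -0.   -0.76] [array([ 1.54,  0.82, -1.07,  2.3 ,  2.3 ,  0.27,  0.15]), None]
place -1.5707963267948966 -0.45 [ 0.43 -0.   -0.9 ] [array([ 1.31,  0.64, -0.92,  2.18,  1.09,  0.28,  1.16]), array([ 1.12,  0.33, -0.65,  2.14, -0.08,  0.34,  2.17])]
place -1.5707963267948966 0.45 [-0.43  0.   -0.9 ] [array([ 0.72,  0.83, -0.57,  1.57,  0.51,  1.35,  1.54]), array([ 0.74,  0.72, -0.6 ,  1.53,  0.46,  1.48,  1.58])]
place -1.5707963267948966 0.7 [-0.64  0.   -0.76] [array([ 0.66,  0.99, -0.58,  1.38,  0.55,  1.65,  1.52]), array([ 0.67,  0.88, -0.61,  1.37,  0.51,  1.77,  1.55])]
```

```bash
python3 - <<'E'
from h import *
R=down(PINK-np.pi/2)
robot.move_ptp([.56,-.33,.27],R)
wi=robot.camera_info('wrist'); im=robot.grab_frame('wrist')
cv2.imwrite('pics/w1.png',im[:,:,::-1]); np.save('w1.npy',wi,allow_pickle=True)
print(robot.get_state()['time'],robot.get_state()['qpos'].round(2))
E
```

```text
1.575 [ 0.74  0.45 -0.35  1.48  0.16  1.24  0.45]
```

View pics/w1.png

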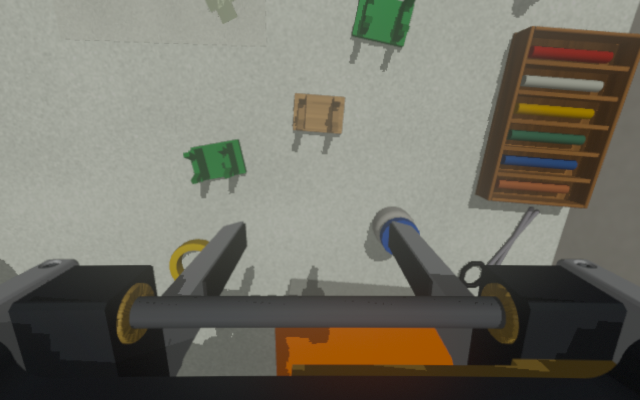

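The wooden rest is at about (318,114), with the jar behind the fingers at (397,230). I'll zoom in on the rest.

```bash
python3 - <<'E'
from h import *
im=cv2.imread('pics/w1.png')
cv2.imwrite('pics/w1z.png',cv2.resize(im[80:160,275:365],None,fx=7,fy=7,interpolation=cv2.INTER_CUBIC))
E
```

```text
(no output)
```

View pics/w1z.png

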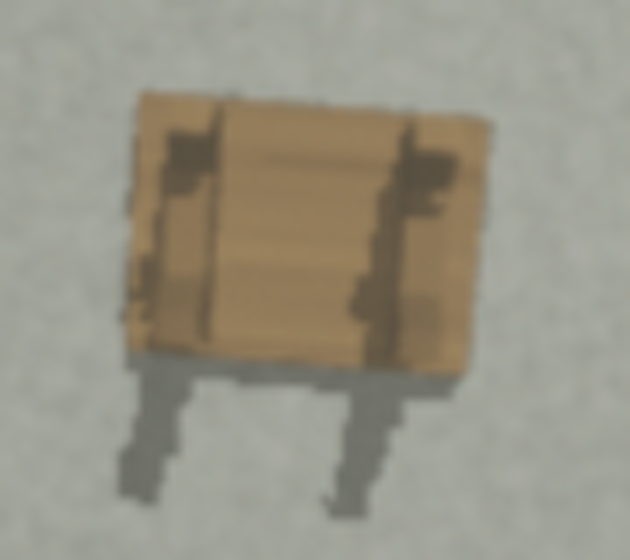

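```bash
python3 - <<'E'
from h import *
wi=np.load('w1.npy',allow_pickle=True).item()
q=np.array([[142,92],[490,118],[468,373],[128,352]])/7+[275,80]-.43
P=onplane(wi,q,.008)[:,:2]; print(P.round(4), 'mean',P.mean(0))
e=[np.linalg.norm(P[i]-P[(i+1)%4]) for i in range(4)]; print(np.round(e,4))
for a,b in((0,1),(3,2)):
    d=P[b]-P[a]; print(np.degrees(np.arctan2(d[1],d[0])))
for a,b in((0,3),(1,2)):
    d=P[b]-P[a]; print(np.degrees(np.arctan2(d[1],d[0]))+90)
# go to knob
R=down(PINK-np.pi/2)
robot.move_ptp(np.r_[C,.27],R)
s=robot.get_state(); print(s['time'],s['qpos'].round(2))
wi=robot.camera_info('wrist'); im=robot.grab_frame('wrist')
cv2.imwrite('pics/w2.png',im[:,:,::-1]); np.save('w2.npy',wi,allow_pickle=True)
# expected knob top outline
u=np.array([np.cos(PINK),np.sin(PINK)]); v=np.array([-u[1],u[0]])
pts=[np.r_[C+a*.023*u+b*.007*v,.182] for a,b in((1,1),(1,-1),(-1,-1),(-1,1))]
print(proj(wi,pts).round(1))
E
```

```text
[[ 0.5196 -0.2272]
 [ 0.5879 -0.2262]
 [ 0.5888 -0.2751]
 [ 0.52   -0.2768]] mean [ 0.55406419 -0.25129132]
[0.0682 0.0489 0.0688 0.0496]
0.8237656247608847
1.4233413444195782
0.43402178482888587
1.0924217334689814
3.2833 [ 0.17  0.39 -0.59  1.6   0.23  1.21 -0.38]
[[308.1 177.8]
 [324.3 177.8]
 [324.  227.6]
 [308.6 227.6]]
```

View pics/w2.png

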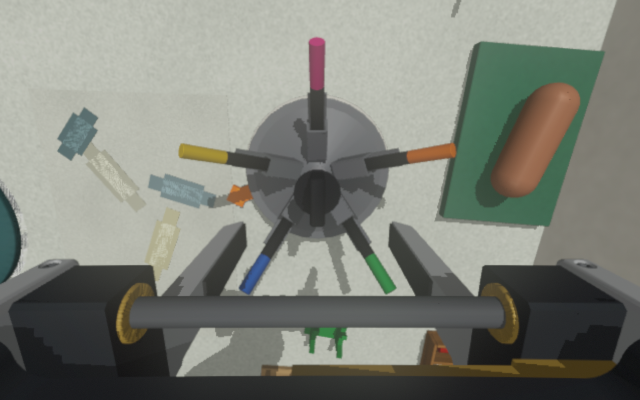

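```bash
python3 - <<'E'
from h import *
robot.gripper_to(.05) if False else None
print(robot.move_linear(np.r_[C,.171],.12,threshold=15))
robot.gripper_to(0.0)
s=robot.get_state(); print(s['time'],s['opening'],s['force'].round(1),s['ee_pos'].round(4))
q=np.array(s['qpos']); 
q[6]+=FRONT-PINK
robot.goto_joints(q); robot.pause(.3)
s=robot.get_state(); print(s['time'],s['ee_pos'].round(4),np.degrees(np.arctan2(s['tool_rot'][1,1],s['tool_rot'][0,1])),s['force'].round(1),s['qpos'].round(2))
cv2.imwrite('pics/t3.png',robot.grab_frame('top')[:,:,::-1])
E
sed -i 's#^im=cv2.imread(.pics/top0.png.)#import sys; im=cv2.imread(sys.argv[1])#' m.py; python3 m.py pics/t3.png
python3 -c "
import cv2
t=cv2.imread('pics/t3.png'); cv2.imwrite('pics/t3z.png',cv2.resize(t[140:300,195:425],None,fx=3.4,fy=3.4))"
```

```text
False
5.5083 0.013927532640682557 [-0.2  0.4  0.2] [0.5871 0.1356 0.171 ]
7.5333 [0.5867 0.1349 0.171 ] 113.62643223660999 [-5.3 -3.7  4. ] [ 0.15  0.49 -0.56  1.71  0.3   1.03  1.47]
yellow [300.6 192.8] [100  51  13   5  51]
blue [266.4 155.9] [70  9  4 15 43]
orange [221.3 230.2] [24 88  5  5 19]
{'yellow': np.float64(-138.21788141535455), 'blue': np.float64(41.78211858464538)}Traceback (most recent call last):
  File "m.py", line 21, in <module>
    offs={k:np.radians(72*round((ang[k]-ang['pink'])/72)) for k in P}
                                        ~~~^^^^^^^^
KeyError: 'pink'
```

View pics/t3z.png

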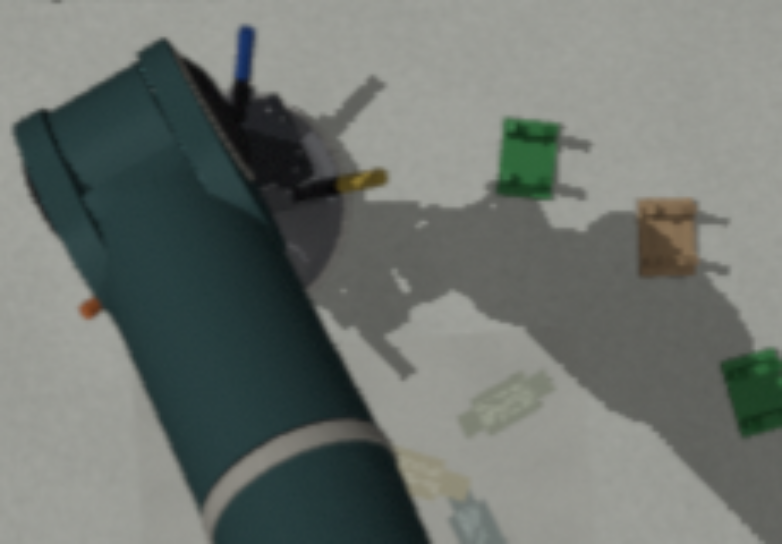

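```bash
python3 - <<'E'
from h import *
for px,o in(((300.6,192.8),72),((266.4,155.9),144)):
    p=onplane(robot.camera_info('top'),[px],.1301)[0][:2]-C; print(np.linalg.norm(p),(np.degrees(np.arctan2(p[1],p[0]))-o)%360)
robot.gripper_to(.094)
s=robot.get_state(); p=s['ee_pos']
robot.move_linear(np.r_[p[:2],.27],.2)
wi=robot.camera_info('wrist'); im=robot.grab_frame('wrist')
cv2.imwrite('pics/w4.png',im[:,:,::-1]); np.save('w4.npy',wi,allow_pickle=True)
print(robot.get_state()['time'])
out=np.array([np.cos(FRONT),np.sin(FRONT)])
for d in (80,95,140): print(d,proj(wi,[np.r_[C+out*(.0317+.766*d/1000),.0546+.643*d/1000]]))
print(proj(wi,[np.r_[C+out*.145,0]]))
E
```

```text
0.12136110948137158 203.49836982655216
0.12003221825009683 203.24360245522712
9.5583
80 [[317.14232842  99.32144878]]
95 [[317.16446075  86.74715554]]
140 [[317.24372847  41.65244569]]
[[317.07743156  63.62057935]]
```

View pics/w4.png

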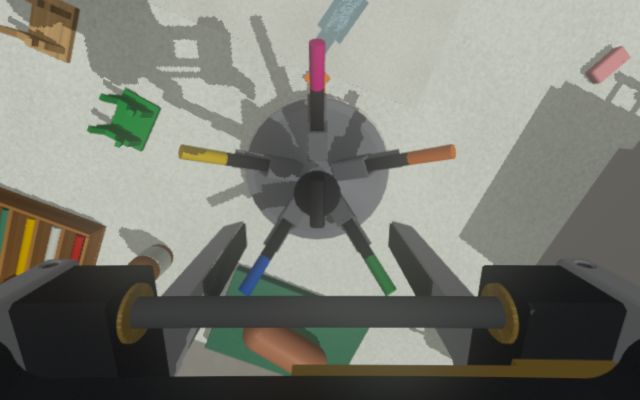

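The wrist view shows the pink marker (317,40)–(317,130) lying directly over the arrow (317,80), as predicted. I'll grasp it now.

```bash
cat >> h.py <<'E'
out=np.array([np.cos(FRONT),np.sin(FRONT)])
def mk(d): return np.r_[C+out*(.0317+.766*d/1000),.0546+.643*d/1000]
AX=np.r_[out*.766,.643]; TG=.45; RG=tilt(down(FRONT-np.pi/2),TG)
E
python3 - <<'E'
from h import *
g=mk(118); a=g-RG[:,2]*.09
print(a,RG[:,2])
robot.move_ptp(a,RG)
print(robot.get_state()['time'])
print(robot.move_linear(g,.12,threshold=10))
robot.gripper_to(0)
s=robot.get_state(); print(s['time'],s['opening'],s['force'].round(1),s['ee_pos'].round(4),g.round(4),s['qpos'].round(2))
cv2.imwrite('pics/s5.png',cv2.resize(robot.grab_frame('scene')[130:260,230:410,::-1],None,fx=4.2,fy=4.2,interpolation=cv2.INTER_CUBIC))
cv2.imwrite('pics/w5.png',robot.grab_frame('wrist')[:,:,::-1])
E
```

```text
[0.51109587 0.10239461 0.21151424] [-0.3985862  -0.17413803 -0.9004471 ]
10.05
False
12.1583 0.014307880603241206 [-0.   0.1 -0.6] [0.4752 0.0867 0.1305] [0.4752 0.0867 0.1305] [ 0.11  0.6  -0.53  1.72  0.3   1.37  1.44]
```

View pics/s5.png

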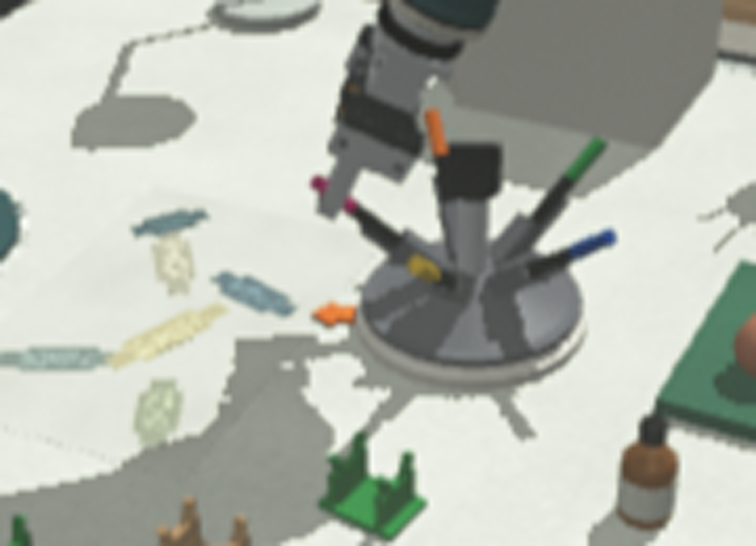

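View pics/w5.png

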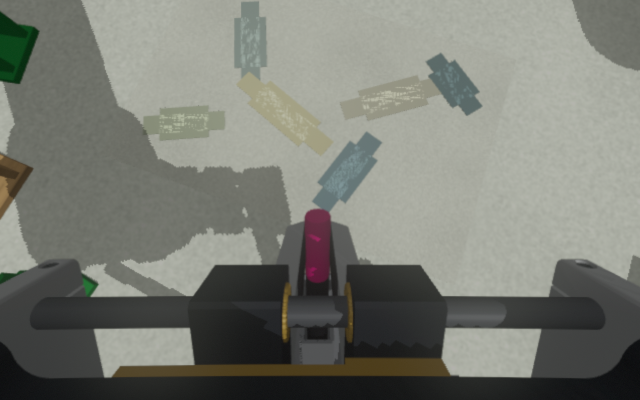

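The cap is between the pads, with the cap end at (317,212) in the wrist view and the pads on the cap in the scene view. Drawing it out.

```bash
python3 - <<'E'
from h import *
p=robot.get_state()['ee_pos']
print(robot.move_linear(p+AX*.105,.08,threshold=12))
robot.pause(.2)
s=robot.get_state(); print(s['time'],s['opening'],s['force'].round(1),s['ee_pos'].round(4),(p+AX*.105).round(4),s['qpos'].round(2))
cv2.imwrite('pics/s6f.png',robot.grab_frame('scene')[:,:,::-1])
cv2.imwrite('pics/s6.png',cv2.resize(cv2.imread('pics/s6f.png')[130:260,230:410],None,fx=4.2,fy=4.2,interpolation=cv2.INTER_CUBIC))
cv2.imwrite('pics/w6.png',robot.grab_frame('wrist')[:,:,::-1])
for d in (0,62,95,140): print(d,proj(robot.camera_info('scene'),[s['ee_pos']+AX*(d-118)/1000]).round(1))
E
```

```text
False
13.9167 0.013880397865177288 [ 0.2 -0.3  0.1] [0.4016 0.0546 0.1978] [0.4015 0.0545 0.198 ] [ 0.21  0.38 -0.57  1.87  0.22  1.41  1.52]
0 [[311.5 178.2]]
62 [[298.1 168.4]]
95 [[290.9 163. ]]
140 [[280.8 155.6]]
```

View pics/s6.png

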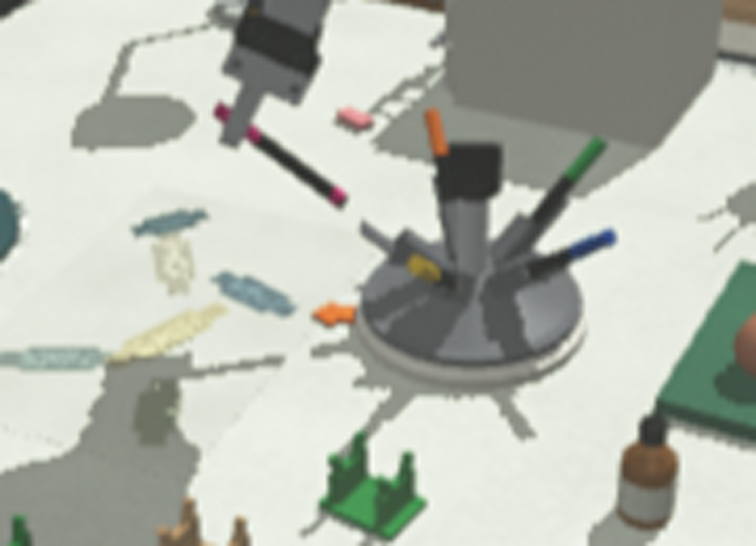

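View pics/w6.png

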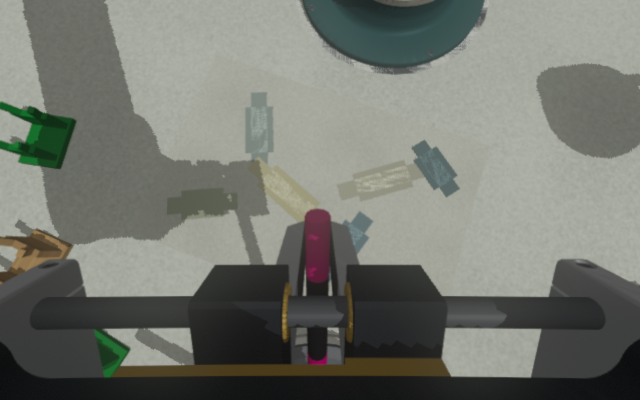

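The marker is fully out: its foot is at full-image (311,178) and its cap end at (282,156). Both match the rigid-grasp prediction within about 1 px. The other four markers are still in their sleeves. Next is the placement.

```bash
cat >> h.py <<'E'
REST=np.array([.5541,-.252]); RY=np.radians(.9)
RP=tilt(down(RY+np.pi/2),TG-np.radians(40)); AP=RP@(RG.T@AX)
PL=np.r_[REST,.045]+AP*.056
E
python3 - <<'E'
from h import *
print(AP.round(3),RP[:,2].round(2),PL)
for d in (0,.05,.1,.15): print(robot.ik(PL+[0,0,d],RP).round(2))
robot.move_ptp(PL+[0,0,.10],RP)
s=robot.get_state(); print(s['time'],s['opening'],s['qpos'].round(2),(s['ee_pos']-PL).round(4))
i=robot.camera_info('top')
t=robot.grab_frame('top')[:,:,::-1]; cv2.imwrite('pics/t7.png',cv2.resize(t[150:290,310:480],None,fx=4,fy=4,interpolation=cv2.INTER_CUBIC))
S=robot.grab_frame('scene')[:,:,::-1]; cv2.imwrite('pics/s7.png',cv2.resize(S[190:310,200:360],None,fx=4.5,fy=4.5,interpolation=cv2.INTER_CUBIC))
E
```

```text
[-1.    -0.016  0.   ] [ 0.25  0.   -0.97] [ 0.49810117 -0.2528797   0.04501071]
[ 0.82  0.5  -0.41  2.06  0.2   0.4   1.89]
[ 0.82  0.4  -0.41  2.04  0.09  0.5   1.98]
[ 0.81  0.32 -0.39  2.01  0.01  0.61  2.03]
[ 0.8   0.24 -0.37  1.97 -0.04  0.72  2.06]
15.2583 0.014206665961832156 [ 0.81  0.32 -0.39  2.01  0.01  0.61  2.03] [0.0005 0.0015 0.1001]
```

View pics/t7.png

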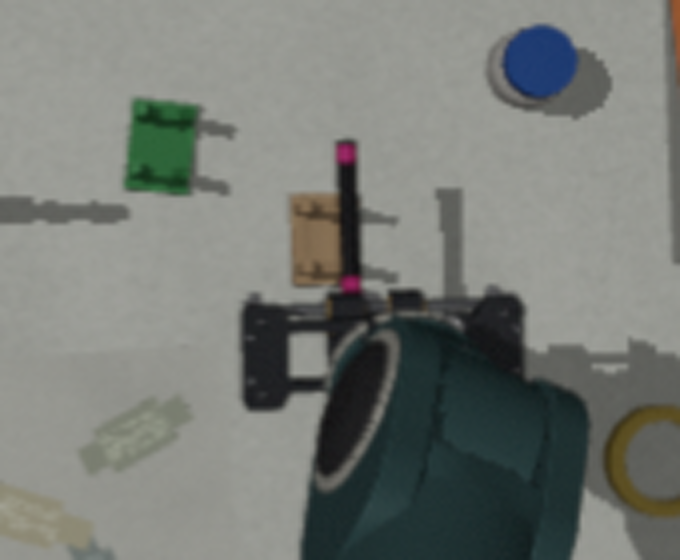

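View pics/s7.png

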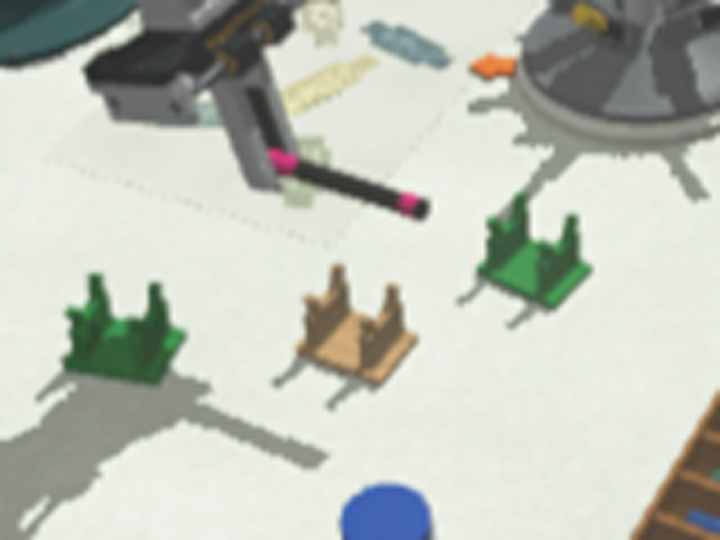

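```bash
python3 - <<'E'
from h import *
i=robot.camera_info('top'); j=robot.camera_info('scene')
s=robot.get_state(); p=s['ee_pos']; A=s['tool_rot']@(RG.T@AX); print('axis now',A.round(3))
print('top foot/mid',proj(i,[p-A*.118,p-A*.056]).round(1), 'seen foot', np.array([345,142])/4+[310,150]-.4)
print('scene foot',proj(j,[p-A*.118]).round(1),'seen',np.array([425,208])/4.5+[200,190]-.4)
print('TCP target err',p-PL)
# rest cradle lips in scene crop s7 (z=.054): left cradle tips (310,298),(338,268); right cradle (365,325),(392,290)
q=np.array([[308,297],[338,268],[367,325],[392,288]])/4.5+[200,190]-.4
print('scene lips',onplane(j,q,.054).round(4))
# expected lips
c,sn=np.cos(RY),np.sin(RY); Rr=np.array([[c,-sn],[sn,c]])
E_=[np.r_[REST+Rr@[a,b],.054] for a,b in((-.022,-.0188),(-.022,.0188),(.022,-.0188),(.022,.0188))]
print('exp',np.round(E_,4)); print('scene exp px crop',((proj(j,E_)+.4-[200,190])*4.5).round(0)); print('top exp crop',((proj(i,E_)+.4-[310,150])*4).round(0))
f=[np.r_[REST+Rr@[a,b],.008] for a,b in((-.035,-.025),(-.035,.025),(.035,.025),(.035,-.025))]
print('foot: scene crop',((proj(j,f)+.4-[200,190])*4.5).round(0),'top crop',((proj(i,f)+.4-[310,150])*4).round(0))
E
```

```text
axis now [-1.    -0.018  0.   ]
top foot/mid [[395.7 184.2]
 [396.7 206.6]] seen foot [395.85 185.1 ]
scene foot [[294.  236.7]] seen [294.04444444 235.82222222]
TCP target err [0.00072623 0.00155694 0.10008104]
scene lips [[ 0.5317 -0.2689  0.054 ]
 [ 0.5334 -0.2355  0.054 ]
 [ 0.5816 -0.2734  0.054 ]
 [ 0.5771 -0.2357  0.054 ]]
exp [[ 0.5324 -0.2711  0.054 ]
 [ 0.5318 -0.2335  0.054 ]
 [ 0.5764 -0.2705  0.054 ]
 [ 0.5758 -0.2329  0.054 ]]
scene exp px crop [[307. 299.]
 [338. 266.]
 [363. 320.]
 [393. 285.]]
top exp crop [[359. 264.]
 [308. 266.]
 [357. 204.]
 [306. 206.]]
foot: scene crop [[292. 349.]
 [332. 304.]
 [418. 335.]
 [380. 382.]] top crop [[359. 283.]
 [293. 285.]
 [289. 193.]
 [355. 191.]]
```

Predicted and seen positions of the rest and the held marker agree within about 2 mm. Lowering.

```bash
python3 - <<'E'
from h import *
T=PL+[0,-.0005,0]
robot.move_linear(T+[0,0,.025],.1,frame=RP)
robot.pause(.2); s=robot.get_state(); print((s['ee_pos']-T).round(4),s['force'].round(1))
print(robot.move_linear(T+[0,0,-.002],.03,threshold=3))
robot.pause(.2); s=robot.get_state(); print(s['time'],(s['ee_pos']-T).round(4),s['force'].round(1),s['moment'].round(2),s['opening'])
S=robot.grab_frame('scene')[:,:,::-1]; cv2.imwrite('pics/s8.png',cv2.resize(S[190:310,200:360],None,fx=4.5,fy=4.5,interpolation=cv2.INTER_CUBIC))
E
```

```text
[ 0.0002 -0.0002  0.0256] [ 1.   0.7 -0.3]
True
17.4583 [-0.0003  0.0001 -0.0008] [ 0.7 -1.3  3.8] [-0.04 -0.27 -0.07] 0.014224435797586744
```

View pics/s8.png

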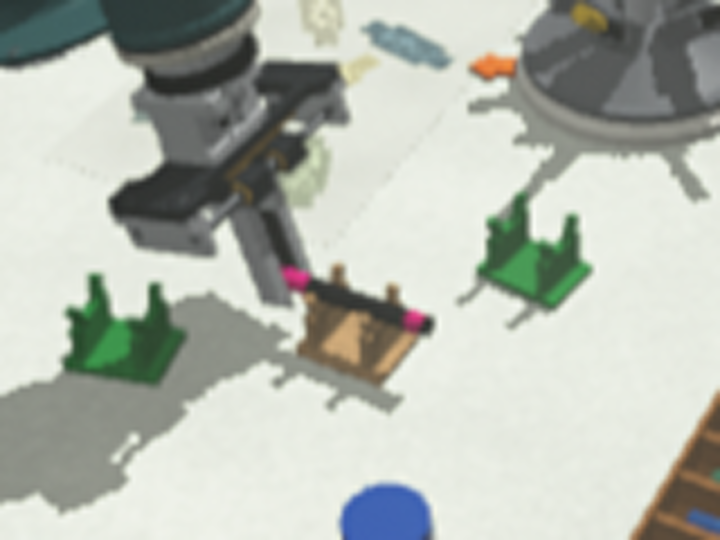

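Contact came 0.8 mm below nominal floor height, and the marker is in both cradles. Releasing and retracting along the tool axis.

```bash
python3 - <<'E'
from h import *
robot.gripper_to(.06); robot.pause(.2)
s=robot.get_state(); print(s['opening'],s['force'].round(1))
robot.move_linear(s['ee_pos']-RP[:,2]*.12,.1)
robot.move_ptp([.40,-.42,.28],down(RY+np.pi/2))
robot.pause(.3); print(robot.get_state()['time'],robot.get_state()['force'].round(1))
t=robot.grab_frame('top')[:,:,::-1]; cv2.imwrite('pics/t9f.png',t); cv2.imwrite('pics/t9.png',cv2.resize(t[130:290,195:435],None,fx=3.3,fy=3.3,interpolation=cv2.INTER_CUBIC))
S=robot.grab_frame('scene')[:,:,::-1]; cv2.imwrite('pics/s9f.png',S);cv2.imwrite('pics/s9.png',cv2.resize(S[150:310,200:410],None,fx=3.7,fy=3.7,interpolation=cv2.INTER_CUBIC))
i=robot.camera_info('top'); j=robot.camera_info('scene')
u=np.array([np.cos(RY),np.sin(RY)])
e=[np.r_[REST+u*a,.045] for a in(.062,-.078)]
print('exp foot/cap top crop',((proj(i,e)+.35-[195,130])*3.3).round(),'scene crop',((proj(j,e)+.35-[200,150])*3.7).round())
E
```

```text
0.059706069731996755 [0.2 0.8 0.3]
21.075 [-0.4  1.  -0.3]
exp foot/cap top crop [[649. 191.]
 [656. 347.]] scene crop [[354. 420.]
 [210. 368.]]
```

View pics/t9.png

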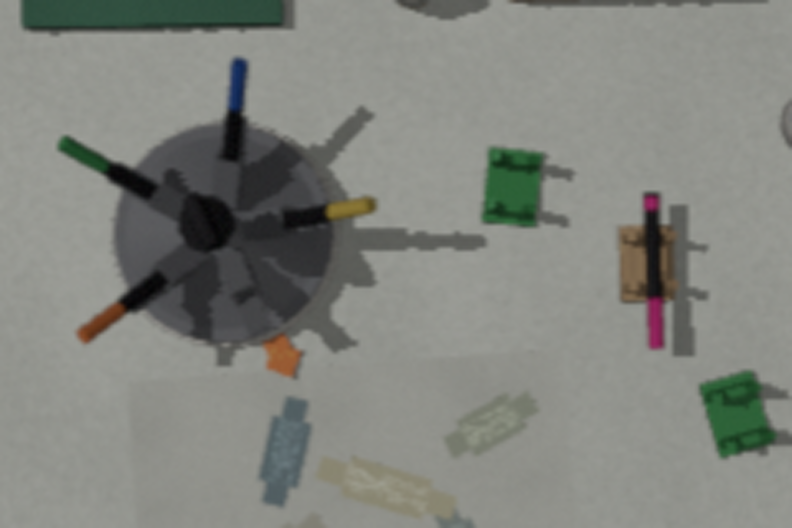

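View pics/s9.png

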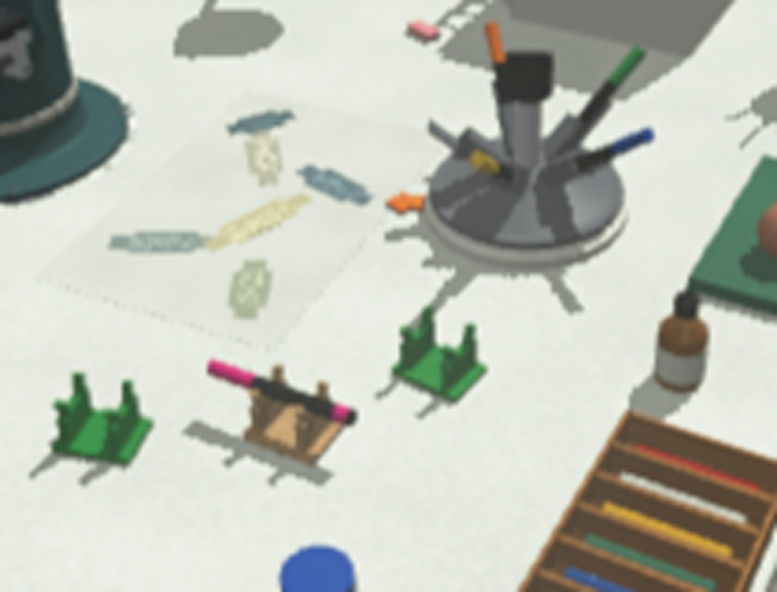

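In the final top crop the marker runs from its foot at (651,193) to its cap end at (656,348), against an expected (649,191) and (656,347). That is well within tolerance. The other four markers are in their sleeves, so I'm handing in.

```bash
python3 -c "
from rig import robot
robot.sign_off(); print(robot.get_state()['time'])"
```

```text
the job is handed in; nothing more can be done
the job is handed in; nothing more can be done
```

The pink-capped marker is lying in both notches of the wooden rest, and I handed the job in at about 21 s of the 67 s allowed. The hand-in reports no verdict.

- **Carousel turn:** I gripped the knob and turned it +108.6°. From the yellow and blue caps, the pink pocket ended within about 0.5° (about 1 mm) of the measured arrow direction.
- **Drawing it out:** I gripped the cap 118 mm from the marker's foot and pulled it 105 mm along its axis, with almost no force on the wrist. The foot and cap end were then about 1 px from where they were predicted.
- **Setting it down:** I lowered it until it touched the notch floor, with about 4 N on the wrist at 0.8 mm below nominal height. Then I opened the fingers and backed away.

**Last checks:** The marker's ends in the final top view are within about 1 px (about 2 mm) of where they should be. The other four markers are still in their sleeves, and the arm stands clear.

**Disagreements and gaps:**
- The top and wrist views put the rest about 3 mm apart in y; I used the wrist view and the contact was clean.
- The arrow direction read about 3° differently in the scene view, where the arrow is partly hidden; I used the top view.
- I did not measure the bottle, jar, tape and eraser again at the end; my moves went nowhere near them.

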